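# Jack up the spectrophotometer and hold it

## Robot

A 6-joint arm with a two-finger parallel gripper is mounted at the origin on the work surface. World frame = base frame: x ahead of the robot, y to its left, z up, the work surface at z = 0. Lengths are in mm, angles in rad, forces in N, time in s.
With the tool pointing down it reaches from about 350 to 875 mm from the base axis. Payload 4.2 kg.
Tool frame: the origin (TCP) lies midway between the tips of the shut fingers; the grasp point (between the pads) lies 19 mm behind it (arm.tcp_to_grasp is the distance from the TCP to the grasp point, in mm); z points along the fingers, y is the line along which they close (so a half turn about z gives the same grasp; the last joint's range is limited). The gripper opens to 85 mm and grips with 20 to 120 N. Pads are 22 mm wide; open, the fingers measure 114 mm over their backs; the gripper's body (76 mm by 85 mm) begins 54 mm behind the grasp point. The pads swing forward as they close: fully open they stand 13 mm farther back than shut.
Start: joints at [-1.02, 0.385, 0.008, 0, -1.194, -0.259], TCP at [179.814, -598.553, 231.312] pointing down, gripper open.
Joint ranges: [-3.14, 3.14], [-1.21, 2.06], [-1.07, 1.41], [-3.16, 2.05], [-2.99, -0.16], [-3.1, 3.1]. Speed limits (rad/s): [2.79, 2.79, 3.14, 3.14, 3.14, 3.14].

## Interface

Orientations are given as a unit quaternion [x, y, z, w].
In Python, from bench import arm, imaging, job, models gives the robot as it stands.
- The arm moves only by the tool arm_command, never from a script. Its argument "rows" is a list of rows, each an object with "grip": the opening, from 0 (shut) to 1 (fully open); "linear": the shift along the tool's x, y, z in mm, a list of three; "rot": the turn, a rotation vector about the tool's x, y, z in rad, a list of three. In form: [{"grip": grip, "linear": [tx, ty, tz], "rot": [rx, ry, rz]}, ...]. A call has 1 to 10 rows; each row is the pose to reach, as a shift and turn from the pose commanded when the call began, along the tool's axes at that moment; what a row does not reach only later rows make up. A row lasts 1/8 s, in which the tool goes at most 62.5 mm and 10.7 degrees, less where a joint would pass 70% of its speed; a pose out of reach is approached as far as the arm can. A call with a gripper value outside its range is refused whole. The fingers move at their own pace and stop on an object; the grip force is fixed at half the most. Time passes only in rows, so rows that repeat a pose let the fingers close. It gives the time, the measured TCP pose, the force, the opening and the grip force at its end, in the units of the state.
- arm.read_state(): the state, without advancing time (a new reading comes with each control period).
- imaging.get_image(name): name is "scene" or "top"; returns a dict with "frame" (384x512x3 uint8, red, green, blue), "fx", "fy", "cx", "cy" (pixels), "k1" (the pictures are not rectified: a ray, as slopes to the right and down, at radius r is drawn at 1 + k1 r^2 times it, then the intrinsics apply), "extrinsics" (4x4, takes a point from world to camera coordinates). Camera axes: x right, y down, z forward; pixel columns grow to the right and rows downward; lengths in mm; the calibration is good to about 2 mm. A picture is of the moment at which its call begins. There is no depth.
- job.job_done(): hands the job in; it is judged then, once.
Trained networks look in a picture, given as the dict that the camera call returned (one of the last four; its "shot" number tells which), for a name from the list of things; names that differ only in an ending like _2 or _b are one class to them, and where a whole thing is asked for, a point or a joint stands for the part that bears it (a point fixed in the world has none). Each returns a list of dicts, best first, with "score" (0 to 1); they miss things now and then, are a little off and sometimes report something else, mostly with a low value. They report only what shows in the picture. A call takes as long as a camera call.
- models.spot_in(picture, query): "rect" ([left, top, right, bottom] in pixels, round what is visible of it).
- models.tip_of(picture, query): "pixel" ([column, row] in pixels: a listed point, or the origin of a listed thing).
The state is a dict: "clock": time; "joints": joint angles; "joint_vel": joint speeds; "joint_efforts": joint torques, N m; "position": TCP position; "ee_rot": TCP orientation; "contact_force": force on the tool from outside, world axes, zero at the start; "wrist_torque": the same for the moment, N m; "gripper_width": finger opening in mm; "grasp_force": force on a finger pad.
Only numpy, scipy, OpenCV 4.12 (cv2) and the standard library are available. Lean on these libraries where they do the work, as an engineer would, in place of code of your own. Each camera call takes 0.05 s, during which the arm holds its last target. There are 200 camera calls.

## Task

The side of the spectrophotometer has to be held up so that a colleague can change a levelling foot. Take the red lever jack out of the blue bin, stand it flat on the bench with its saddle centred under the red mark of the yellow lift lug and let go of it; then pump the handle once as a trial (all the way down so that the lug is lifted, and let it come right up again, the instrument back on its feet), and press it all the way down a second time. Finish while still holding the handle down with the fingers, the jack alone carrying that side of the instrument, and without shoving the instrument or disturbing the wash bottle, the jar or the beaker.

Things in the scene. Friction and masses are not known exactly. Their poses are not given: they have to be found in the camera images.
- jack: Loose lever jack, about 0.8 kg, on a light grey aluminium plate 278 x 80 x 10 mm. Origin: on the plate's underside below the red pump block's centre; x points along the plate to the saddle, z up. The plate runs from x = -155 to +123 mm. A round red ram (34 mm diameter, to z = 50 mm) at x = +95 mm carries the black saddle; the handle rises from the block towards -x.
- jack_grip (a point): Where to grip the jack: centre of the red pump block, 68 mm above the jack's underside, straight above its origin (axes as the jack's). The block is 32 mm along x and 34 mm along y, upright, its top at 85 mm; nothing stands beside it in y or above it, and the jack balances near it.
- saddle_top (a point): Centre of the top face of the saddle, a black rubber disc 32 mm in diameter: 95 mm from the jack's origin along the jack's +x, 62 mm above the underside of the jack when the handle is up. It rises 50 mm per rad of handle, at most 26 mm.
- pump_handle (a joint): Pump handle angle: 0 = up (a spring returns it), 0.52 = all the way down at its stop. Hinge across the jack at x = -24, z = 60 mm of the jack's frame; at 0 the handle points to the jack's -x and 0.49 rad upward, at 0.49 it is level. Pushing the grip down takes 3 to 7 N unloaded, 8 to 17 N with the instrument. It does not latch: let go, it comes up and the saddle sinks.
- handle_pad (a point): Centre of the top face of the orange grip (48 mm long, 34 mm wide) at the handle's end, 104 mm from the hinge: the place to push down from above. In the jack's frame it lies at x = -113 mm, z = 115 mm with the handle up and at x = -128 mm, z = 67 mm at 0.49 rad.
- bin: Blue open bin fixed to the bench, 340 (x) x 170 (y) x 60 mm high, walls and floor 5 mm thick. Origin: centre of its underside. The jack stands in it on the floor, lengthwise, its saddle towards the bin's +x.
- instrument: White compact spectrophotometer, 260 (x) x 300 (y) x 180 mm high, about 3.5 kg, standing free on four 15 mm rubber feet. Origin: centre of its footprint at bench height; z up. A yellow lift lug, a flat plate 56 mm wide (along x), 8 mm thick, sticks out 60 mm from the middle of its -y side, underside 75 mm above the bench.
- lift_point (a point): The marked lift point: centre of the red 28 mm disc, at the underside of the yellow lug (the same disc is also seen on its top), 35 mm out from the instrument's side, 25 mm from the lug's outer edge, 75 mm above the bench. It rises as the instrument is jacked up, about 12 mm with the handle fully down.
- wash_bottle: White round bottle with a red cap, 60 mm diameter, 150 mm high, standing on the bench; leave alone. Origin: centre of its underside.
- amber_jar: Amber jar with a black lid, 54 mm diameter, 80 mm high, standing on the bench; leave alone. Origin: centre of its underside.
- beaker: White open beaker, 68 mm diameter, 80 mm high, standing on the bench; leave alone. Origin: centre of its underside.

How it is judged (in metres and radians):
On the way, in this order (a step that is already met when the one before it is completed fails the run):
1. the jack is lifted clear of the bin (underside over 65 mm above the bench) (height (world z) of jack above 0.065 m), for 0.2 s.
2. the jack stands flat on the bench, saddle within 15 mm of the lift point seen from above, and is let go, handle up (height (world z) of jack below 0.004 m and angle between jack's own z axis and vertical below 0.05 rad and horizontal distance between saddle_top and lift_point below 0.015 m and contact force between the fingers and jack below 0.3 N and linear speed of jack below 0.02 m/s and value of joint pump_handle below 0.1 rad), for 0.2 s.
3. trial stroke: the handle is down (over 0.42 rad) and the lug is lifted at least 5 mm (value of joint pump_handle above 0.42 rad and height (world z) of lift_point above 0.08 m and contact force between jack and instrument above 3 N), for 0.1 s.
4. the handle is up again (under 0.12 rad) and the instrument back on its feet (value of joint pump_handle below 0.12 rad and height (world z) of lift_point below 0.077 m), for 0.1 s.
At the end, for the whole second after the job is handed in: The fingers hold the handle still and down (over 0.42 of 0.52 rad, over 2 N); the jack stands flat, saddle within 20 mm of the lift point seen from above, carrying the lug (over 3 N) at least 5 mm above its rest height; the robot does not touch the instrument (all of step 3 and velocity of joint pump_handle below 0.1 rad/s and contact force between the fingers and jack above 2 N and contact force between each of the arm, the fingers and instrument below 0.5 N and horizontal distance between saddle_top and lift_point below 0.02 m and height (world z) of jack below 0.005 m and angle between jack's own z axis and vertical below 0.06 rad and linear speed of instrument below 0.02 m/s); the arm keeps its last pose, push and grip.
It fails at once if the instrument is shoved more than 30 mm (distance of instrument from where it was at the start of the episode above 0.03 m).
It fails at once if the wash bottle is moved more than 30 mm (distance of wash_bottle from where it was at the start of the episode above 0.03 m).
It fails at once if the jar is moved more than 30 mm (distance of amber_jar from where it was at the start of the episode above 0.03 m).
It fails at once if the beaker is moved more than 30 mm (distance of beaker from where it was at the start of the episode above 0.03 m).
It also fails if it takes over 54 s, if anything falls off the work surface, if the arm or the gripper's body presses on something with over 40 N, if the wrist force passes 120 N, or if a joint passes its speed limit or range.

## Working session

There is one attempt and no reset: what is moved stays moved. The work goes in short steps, Python scripts to look and compute and a tool call to move; the robot and the scene stay as the last step left them, time stands still between calls to the robot, and variables do not carry over. Pictures are saved under pics/ and viewed, at most 10 in all, crops included, and the job is handed in when it is done.

Besides the shell and the picture viewer there is one more tool, called after "Call:" in YAML: its name, and indented under it one key for each argument. arm_command: Moves the arm, as the interface text tells. Its arguments: {"type":"object","properties":{"rows":{"type":"array"}},"required":["rows"]}

```bash
mkdir -p pics; cat > h.py <<'E'
import numpy as np, cv2
from bench import arm, imaging, job, models
from scipy.spatial.transform import Rotation as R
def ray(p,px):
    K=np.array([[p['fx'],0,p['cx']],[0,p['fy'],p['cy']],[0,0,1.]])
    u=np.array([(px[0]-p['cx'])/p['fx'],(px[1]-p['cy'])/p['fy']])
    s=u.copy()
    for _ in range(20): s=u/(1+p['k1']*(s@s))
    E=np.array(p['extrinsics']); d=E[:3,:3].T@np.r_[s,1]; o=-E[:3,:3].T@E[:3,3]
    return o,d/np.linalg.norm(d)
def atz(p,px,z):
    o,d=ray(p,px); return o+d*(z-o[2])/d[2]
def tri(a,pa,b,pb):
    o1,d1=ray(a,pa);o2,d2=ray(b,pb)
    t=np.linalg.lstsq(np.c_[d1,-d2],o2-o1,rcond=None)[0]
    x,y=o1+t[0]*d1,o2+t[1]*d2
    return (x+y)/2,np.linalg.norm(x-y)
def proj(p,X):
    c=np.array(p['extrinsics'])@np.r_[X,1]; s=c[:2]/c[2]; s=s*(1+p['k1']*(s@s))
    return np.r_[p['fx']*s[0]+p['cx'],p['fy']*s[1]+p['cy']]
def save(p,n): cv2.imwrite('pics/'+n,cv2.cvtColor(p['frame'],cv2.COLOR_RGB2BGR))
E
python3 - <<'E'
from h import *
np.set_printoptions(precision=1,suppress=True)
a=imaging.get_image('scene');b=imaging.get_image('top')
save(a,'s0.png');save(b,'t0.png')
for n in ['jack','jack_grip','saddle_top','handle_pad','bin','instrument','lift_point','wash_bottle','amber_jar','beaker']:
    x=models.tip_of(a,n);y=models.tip_of(b,n)
    print(n,[(np.array(q['pixel']).round(1).tolist(),round(q['score'],2)) for q in x[:2]],[(np.array(q['pixel']).round(1).tolist(),round(q['score'],2)) for q in y[:2]],end=' ')
    if x and y: print(*tri(a,x[0]['pixel'],b,y[0]['pixel']))
    else: print()
s=arm.read_state();print(s['position'],s['ee_rot'],R.from_quat(s['ee_rot']).as_matrix())
for p in(a,b): print(-np.array(p['extrinsics'])[:3,:3].T@np.array(p['extrinsics'])[:3,3],p['fx'])
E
```

```text
jack [([198.2, 163.0], 0.92), ([284.1, 177.8], 0.44)] [([370.9, 185.1], 0.64)] [ 578.3 -339.1   17.4] 0.4965356539704056
jack_grip [([200.9, 146.8], 0.77)] [([375.7, 186.7], 0.66)] [ 563.8 -330.1   85.5] 0.6090279992272961
saddle_top [([199.8, 146.3], 0.65), ([174.2, 165.0], 0.6)] [([376.4, 149.1], 0.53)] [ 624.4 -294.   142.2] 66.67532104545448
handle_pad [([221.8, 124.6], 0.45)] [([389.6, 224.8], 0.87)] [ 461.1 -338.9  135.5] 1.9875680406427356
bin [([203.1, 158.9], 0.67)] [([372.8, 197.5], 0.9)] [ 546.8 -345.1   17.7] 8.687201949394888
instrument [] [([280.0, 254.5], 0.35)] 
lift_point [] [([201.3, 202.2], 0.88)] 
wash_bottle [([189.9, 225.8], 0.93)] [([281.0, 115.1], 0.6)] [786.1 -92.3   6.1] 18.864204979816776
amber_jar [([218.2, 253.4], 0.73)] [([230.1, 124.2], 0.87)] [775.5  51.3  -9.2] 1.5207391783011042
beaker [([281.2, 178.9], 0.58)] [([278.0, 256.3], 0.62)] [392.9 -79.   -3. ] 10.682103865269033
[ 179.8 -598.5  231.3] [-0.1  1.   0.   0. ] [[-1.  -0.3  0. ]
 [-0.3  1.   0. ]
 [-0.   0.  -1. ]]
[1160.3  669.5  779. ] 369.61599564585663
[ 419.2   -9.5 1061.9] 377.2520555146884
```

View pics/s0.png

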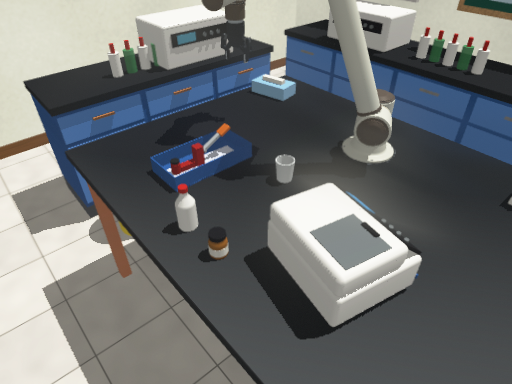

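View pics/t0.png

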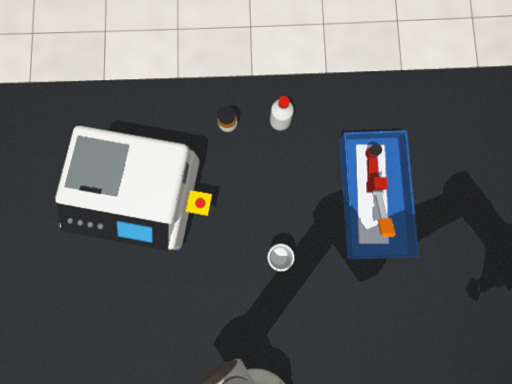

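The scene view shows the bin with the jack at about (200,155), the bottle at (187,210), the jar at (218,243), the beaker at (285,168) and the instrument at (340,250). The lug is hidden behind the instrument there. In the top view the jack's saddle is at (375,150), its block at (377,183) and its pad at (387,228). The lug's red mark is at (201,203).

```bash
python3 - <<'E'
from h import *
np.set_printoptions(precision=1,suppress=True)
a=imaging.get_image('scene');b=imaging.get_image('top')
def blob(p,rect,f):
    x0,y0,x1,y1=rect; m=np.zeros(p['frame'].shape[:2],np.uint8)
    h=cv2.cvtColor(p['frame'],cv2.COLOR_RGB2HSV).astype(int)
    m[y0:y1,x0:x1]=f(h[...,0],h[...,1],h[...,2])[y0:y1,x0:x1]
    c=max(cv2.findContours(m,0,cv2.CHAIN_APPROX_NONE)[0],key=cv2.contourArea)
    M=cv2.moments(m,True); return np.array([M['m10'],M['m01']])/M['m00'],cv2.minAreaRect(c),M['m00']
L=(180,185,220,222)
red=blob(b,L,lambda h,s,v:(((h<12)|(h>170))&(s>150)&(v>90)));yel=blob(b,L,lambda h,s,v:(s>130)&(v>90)&((h<40)|(h>170)))
print('red',red,atz(b,red[0],83));print('lug',yel)
bx=cv2.boxPoints(yel[1]);print(np.array([atz(b,q,83) for q in bx]))
o=blob(b,(370,210,405,245),lambda h,s,v:(h>5)&(h<22)&(s>150)&(v>120));print('pad',o)
oa=blob(a,(205,115,240,150),lambda h,s,v:(h>5)&(h<22)&(s>150)&(v>120));print('pad scene',oa,tri(a,oa[0],b,o[0]))
w=blob(b,(350,135,400,250),lambda h,s,v:(s<60)&(v>110));print('plate',w);print(np.array([atz(b,q,15) for q in cv2.boxPoints(w[1])]))
for n in ['wash_bottle','beaker','amber_jar']: print(n,[np.array(q['pixel']) for q in models.tip_of(b,n)[:1]])
print([q['pixel'] for q in models.tip_of(b,'lift_point')])
c1=cv2.resize(b['frame'][125:265,330:430],None,fx=4.2,fy=4.2,interpolation=2)
c2=cv2.resize(a['frame'][115:190,140:260],None,fx=3,fy=3,interpolation=2)
c=np.zeros((590,790,3),np.uint8);c[:c1.shape[0],:c1.shape[1]]=c1;c[:c2.shape[0],425:425+c2.shape[1]]=c2
l=cv2.resize(b['frame'][180:230,160:230],None,fx=5,fy=5,interpolation=2);c[300:550,430:780]=l
cv2.imwrite('pics/c0.png',c[...,::-1])
E
```

```text
red (array([199.7, 202.6]), ((199.50003051757812, 202.50003051757812), (8.485280990600586, 8.485280990600586), 45.0), 72.0) [535.2 129.3  83. ]
lug (array([198.4, 202.6]), ((198.30767822265625, 202.46151733398438), (23.533933639526367, 22.74947166442871), 11.309932708740234), 530.0)
[[513.4 169.1  83. ]
 [572.  157.2  83. ]
 [558.   96.6  83. ]
 [499.7 108.9  83. ]]
pad (array([386.3, 227.2]), ((386.3910827636719, 227.410888671875), (18.20918083190918, 14.42803955078125), 84.2894058227539), 240.0)
pad scene (array([223.1, 128.9]), ((223.25003051757812, 128.75001525878906), (7.0710673332214355, 12.020814895629883), 45.0), 95.0) (array([ 456.7, -337.6,  116.4]), np.float64(0.8883824242929981))
plate (array([369.7, 199. ]), ((371.94769287109375, 193.9845733642578), (99.0101318359375, 30.499114990234375), 88.02507019042969), 2106.0)
[[ 695.  -303.9   15. ]
 [ 695.3 -389.5   15. ]
 [ 418.2 -376.6   15. ]
 [ 417.4 -294.2   15. ]]
wash_bottle [array([283. , 118.9])]
beaker [array([280.1, 256.1])]
amber_jar [array([227.4, 125.4])]
[[202.9, 202.6]]
```

View pics/c0.png

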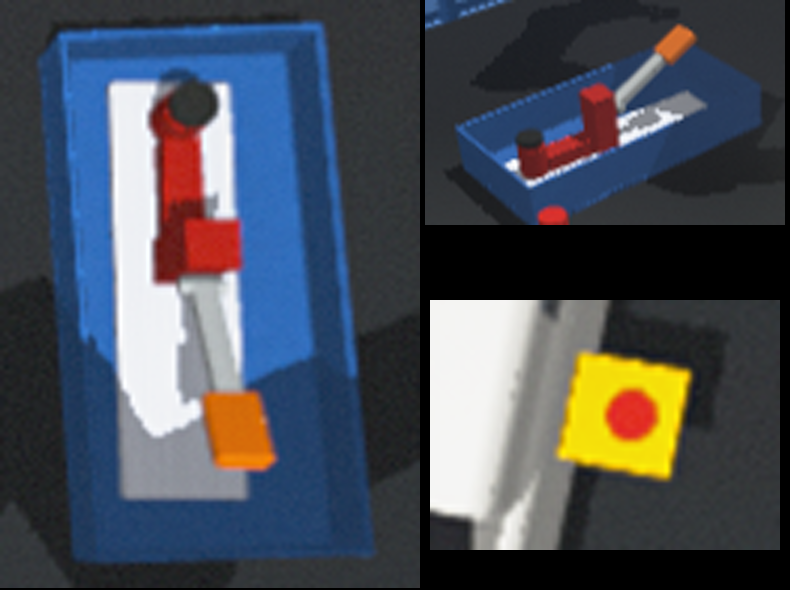

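The crop shows four things: the block's top face centred at about (213,245) in the left panel, the saddle disc at (193,104), the plate's corners, and a clear red mark on the lug. I'll turn these into positions.

```bash
python3 - <<'E'
from h import *
np.set_printoptions(precision=1,suppress=True)
a=imaging.get_image('scene');b=imaging.get_image('top')
T=lambda x,y:((x+.5)/4.2-.5+330,(y+.5)/4.2-.5+125)
S=lambda x,y:((x-425+.5)/3-.5+140,(y+.5)/3-.5+115)
print('block',atz(b,T(213.5,245.5),90),tri(a,S(599,92),b,T(213.5,245.5)))
print('saddle',atz(b,T(193,104),67),tri(a,S(530,137),b,T(193,104)))
P=np.array([atz(b,T(*q),15) for q in[(110,83),(231,83),(247,498),(121,500)]]);print(P)
f=(P[0]+P[1])/2;r=(P[2]+P[3])/2;d=(f-r)/np.linalg.norm(f-r);print('len',np.linalg.norm(f-r),'yaw',np.arctan2(d[1],d[0]),'origin',r+d*155, f-d*123)
print('pad z120',atz(b,(386.3,227.2),115))
for n,q,z in[('beaker',(280.5,257),80),('bottle',(284,102),150),('jar',(227,115),80)]:print(n,atz(b,q,z))
m=R.from_quat(arm.read_state()['ee_rot']).as_matrix();print(m.round(3),arm.read_state()['position'])
E
```

```text
block [ 572.  -341.3   90. ] (array([ 571.4, -340.6,   90.3]), np.float64(1.5493834361122814))
saddle [ 667.6 -343.2   67. ] (array([ 668. , -343.7,   65.9]), np.float64(0.44780852061659027))
[[ 696.9 -306.3   15. ]
 [ 694.2 -387.    15. ]
 [ 417.6 -375.3   15. ]
 [ 418.3 -294.3   15. ]]
len 277.87541064382754 yaw -0.042627816129582455 origin [ 572.8 -341.4   15. ] [ 572.7 -341.4   15. ]
pad z120 [ 457.  -338.4  115. ]
beaker [389.7 -76.4  80. ]
bottle [776.7 -95.5 150. ]
jar [772.5  53.6  80. ]
[[-1.  -0.3  0. ]
 [-0.3  1.  -0. ]
 [-0.  -0.  -1. ]] [ 179.8 -598.6  231.3]
```

```bash
cat >> h.py <<'E'
def go(x,y,z,psi):
    "shift and turn in the current tool frame to a tool-down pose with tool x at angle psi"
    s=arm.read_state();A=R.from_quat(s['ee_rot']);c,n=np.cos(psi),np.sin(psi)
    B=R.from_matrix(np.array([[c,n,0],[n,-c,0],[0,0,-1.]]))
    print('lin',A.inv().apply(np.array([x,y,z])-s['position']).round(1),'rot',(A.inv()*B).as_rotvec().round(4),'F',np.round(s['contact_force'],1),'w',round(s['gripper_width'],1),'t',round(s['clock'],2))
E
python3 -c "
from h import *
go(572.5,-341.2,200,np.pi-.035);go(572.5,-341.2,50,np.pi-.035)"
```

```text
lin [-450.1  133.5   31.3] rot [-0.      0.      0.3268] F [ 0.5 -0.4  0.7] w 85.4 t 1.5
lin [-450.1  133.5  181.3] rot [-0.      0.      0.3268] F [ 0.5 -0.4  0.7] w 85.4 t 1.5
```

Call:
arm_command:
  rows:
    - {"grip":1,"linear":[-450,133.5,31],"rot":[0,0,0.327]}
    - {"grip":1,"linear":[-450,133.5,31],"rot":[0,0,0.327]}
    - {"grip":1,"linear":[-450,133.5,31],"rot":[0,0,0.327]}
    - {"grip":1,"linear":[-450,133.5,31],"rot":[0,0,0.327]}
    - {"grip":1,"linear":[-450,133.5,31],"rot":[0,0,0.327]}
    - {"grip":1,"linear":[-450,133.5,31],"rot":[0,0,0.327]}
    - {"grip":1,"linear":[-450,133.5,31],"rot":[0,0,0.327]}
    - {"grip":1,"linear":[-450,133.5,31],"rot":[0,0,0.327]}
    - {"grip":1,"linear":[-450,133.5,31],"rot":[0,0,0.327]}
    - {"grip":1,"linear":[-450,133.5,31],"rot":[0,0,0.327]}

```text
clock: 2.75
position: [572.1, -341.3, 200.2]
ee_rot: [0.018, 1.0, 0.0, -0.0]
contact_force: [-0.0, -0.6, 0.5]
gripper_width: 85.7
grasp_force: 0.0
```

```bash
python3 -c "
from h import *
go(572.5,-341.2,50,np.pi-.035)"
```

```text
lin [-5.000e-01  1.000e-01  1.502e+02] rot [ 0.0001 -0.0006 -0.0001] F [-0.  -0.6  0.5] w 85.7 t 2.75
```

Call:
arm_command:
  rows:
    - {"grip":1,"linear":[0,0,60],"rot":[0,0,0]}
    - {"grip":1,"linear":[0,0,110],"rot":[0,0,0]}
    - {"grip":1,"linear":[0,0,135],"rot":[0,0,0]}
    - {"grip":1,"linear":[0,0,150],"rot":[0,0,0]}
    - {"grip":1,"linear":[0,0,150],"rot":[0,0,0]}
    - {"grip":0,"linear":[0,0,150],"rot":[0,0,0]}
    - {"grip":0,"linear":[0,0,150],"rot":[0,0,0]}
    - {"grip":0,"linear":[0,0,150],"rot":[0,0,0]}
    - {"grip":0,"linear":[0,0,150],"rot":[0,0,0]}
    - {"grip":0,"linear":[0,0,150],"rot":[0,0,0]}

```text
clock: 4.0
position: [573.0, -341.8, 51.5]
ee_rot: [0.017, 1.0, -0.001, 0.001]
contact_force: [-0.8, -1.6, 5.4]
gripper_width: 33.3
grasp_force: 61.5
```

Call:
arm_command:
  rows:
    - {"grip":0,"linear":[0,0,-20],"rot":[0,0,0]}
    - {"grip":0,"linear":[0,0,-55],"rot":[0,0,0]}
    - {"grip":0,"linear":[0,0,-100],"rot":[0,0,0]}
    - {"grip":0,"linear":[0,0,-150],"rot":[0,0,0]}
    - {"grip":0,"linear":[0,0,-180],"rot":[0,0,0]}
    - {"grip":0,"linear":[0,0,-190],"rot":[0,0,0]}
    - {"grip":0,"linear":[0,0,-190],"rot":[0,0,0]}

```text
clock: 4.88
position: [571.6, -340.3, 237.8]
ee_rot: [0.018, 1.0, 0.001, -0.002]
contact_force: [0.4, 0.5, -7.6]
gripper_width: 33.4
grasp_force: 61.6
```

```bash
python3 - <<'E'
from h import *
np.set_printoptions(precision=1,suppress=True)
a=imaging.get_image('scene');b=imaging.get_image('top');save(b,'t1.png')
for n in ['jack','jack_grip','saddle_top','handle_pad']:
    x=models.tip_of(a,n);y=models.tip_of(b,n)
    print(n,x[:1],y[:1])
    if x and y: print(*tri(a,x[0]['pixel'],b,y[0]['pixel']))
# goal: jack +x along phi, saddle at lift
L=np.array([535.2,129.3])
for phi in (np.pi/2,np.pi/2-.1):
    g=lambda d:L-(95+d)*np.array([np.cos(phi),np.sin(phi)])
    print(phi,g(0),g(100)); psi=phi+np.pi
    go(*g(100),240,psi)
E
```

```text
jack [{'pixel': [194.3, 117.7], 'score': 0.79}] [{'pixel': [392.5, 174.8], 'score': 0.7}]
[ 573.9 -332.7  203.1] 3.2514201590061287
jack_grip [{'pixel': [193.5, 99.4], 'score': 0.97}] [{'pixel': [403.6, 171.2], 'score': 0.68}]
[ 569.2 -332.   268.4] 3.159960342836388
saddle_top [{'pixel': [166.1, 114.7], 'score': 0.43}] []
handle_pad [{'pixel': [218.5, 76.3], 'score': 0.65}] [{'pixel': [421.4, 219.1], 'score': 0.65}]
[ 462.5 -335.8  319.1] 0.9172915732560947
1.5707963267948966 [535.2  34.3] [535.2 -65.7]
lin [ 46.8 274.    0.1] rot [ 0.  -0.  -1.6] F [-0.5  0.3 -6.7] w 33.3 t 5.38
1.4707963267948965 [525.7  34.8] [515.7 -64.7]
lin [ 66.3 274.3   0.1] rot [ 0.  -0.  -1.5] F [-0.5  0.3 -6.7] w 33.3 t 5.38
```

View pics/t1.png

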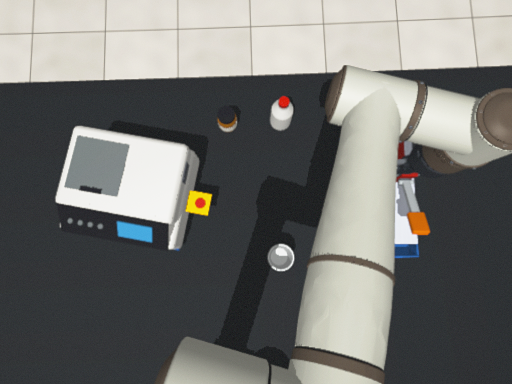

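The jack hangs straight in the gripper, and the lug, beaker, jar and bottle are where they were. I'll carry it over at this height while turning it.

Call:
arm_command:
  rows:
    - {"grip":0,"linear":[5,20,0],"rot":[0,0,-0.1]}
    - {"grip":0,"linear":[12,50,0],"rot":[0,0,-0.26]}
    - {"grip":0,"linear":[20,85,0],"rot":[0,0,-0.42]}
    - {"grip":0,"linear":[29,120,0],"rot":[0,0,-0.59]}
    - {"grip":0,"linear":[37,155,0],"rot":[0,0,-0.76]}
    - {"grip":0,"linear":[45,188,0],"rot":[0,0,-0.93]}
    - {"grip":0,"linear":[53,220,0],"rot":[0,0,-1.1]}
    - {"grip":0,"linear":[60,248,0],"rot":[0,0,-1.27]}
    - {"grip":0,"linear":[65,267,0],"rot":[0,0,-1.42]}
    - {"grip":0,"linear":[66,274,0],"rot":[0,0,-1.505]}

```text
clock: 6.62
position: [515.8, -64.0, 241.0]
ee_rot: [-0.672, 0.74, -0.0, 0.001]
contact_force: [-0.2, -0.1, -7.7]
gripper_width: 33.4
grasp_force: 61.7
```

```bash
python3 - <<'E'
from h import *
np.set_printoptions(precision=1,suppress=True)
a=imaging.get_image('scene');b=imaging.get_image('top')
for n in ['jack','jack_grip','saddle_top','handle_pad']:
    x=models.tip_of(a,n);y=models.tip_of(b,n)
    print(n,x[:1],y[:1])
    if x and y: print(*tri(a,x[0]['pixel'],b,y[0]['pixel']))
print(arm.read_state()['position'],np.array(arm.read_state()['joints']))
go(515.7,-64.7,100,1.4708+np.pi)
go(515.7,-64.7,50,1.4708+np.pi)
E
```

```text
jack [{'pixel': [260.8, 143.7], 'score': 0.66}] [{'pixel': [274.7, 202.5], 'score': 0.74}]
[516.2 -59.3 200.4] 1.2316287274687825
jack_grip [{'pixel': [262.1, 122.4], 'score': 0.7}] [{'pixel': [275.5, 202.8], 'score': 0.88}]
[509.2 -58.5 269.8] 3.0795743140200185
saddle_top [{'pixel': [279.6, 139.0], 'score': 0.45}] [{'pixel': [274.5, 203.9], 'score': 0.39}]
[493.5 -38.2 222. ] 52.53541676769314
handle_pad [{'pixel': [237.9, 96.1], 'score': 0.64}] [{'pixel': [338.5, 199.9], 'score': 0.88}]
[ 504.8 -179.5  311.5] 2.372064525353005
[516.1 -65.5 240.2] [ 0.2  0.2 -0.2  0.  -1.1 -0.3]
lin [ -0.7   0.4 140.2] rot [ 0. -0. -0.] F [-0.  -0.6 -7.9] w 33.9 t 7.12
lin [ -0.7   0.4 190.2] rot [ 0. -0. -0.] F [-0.  -0.6 -7.9] w 33.9 t 7.12
```

Call:
arm_command:
  rows:
    - {"grip":0,"linear":[0,0,40],"rot":[0,0,0]}
    - {"grip":0,"linear":[0,0,90],"rot":[0,0,0]}
    - {"grip":0,"linear":[0,0,140],"rot":[0,0,0]}
    - {"grip":0,"linear":[0,0,170],"rot":[0,0,0]}
    - {"grip":0,"linear":[0,0,183],"rot":[0,0,0]}
    - {"grip":0,"linear":[0,0,188],"rot":[0,0,0]}
    - {"grip":0,"linear":[0,0,188],"rot":[0,0,0]}

```text
clock: 8.0
position: [517.1, -65.0, 53.3]
ee_rot: [-0.671, 0.742, -0.001, 0.001]
contact_force: [0.4, -1.1, -7.5]
gripper_width: 33.3
grasp_force: 61.7
```

```bash
python3 - <<'E'
from h import *
np.set_printoptions(precision=1,suppress=True)
b=imaging.get_image('top');save(b,'t2.png')
print(arm.read_state()['position'])
go(525.7,34.8,51,1.4708+np.pi)
E
```

```text
[517.3 -65.   53.6]
lin [-100.1    1.7    2.6] rot [-0.  0. -0.] F [ 0.5  0.  -6.8] w 33.2 t 8.05
```

View pics/t2.png

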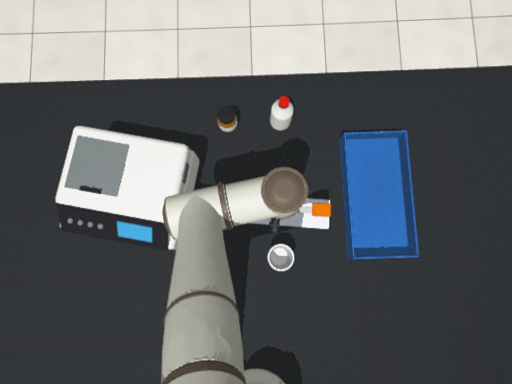

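The top view shows the jack low behind the lug. The forearm and wrist link extend towards the instrument at about (190,215), so I'll check their height from the scene camera.

```bash
python3 - <<'E'
from h import *
a=imaging.get_image('scene')
cv2.imwrite('pics/s2.png',cv2.resize(a['frame'][60:330,180:450],(780,590))[...,::-1][:590])
E
```

```text
(no output)
```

View pics/s2.png

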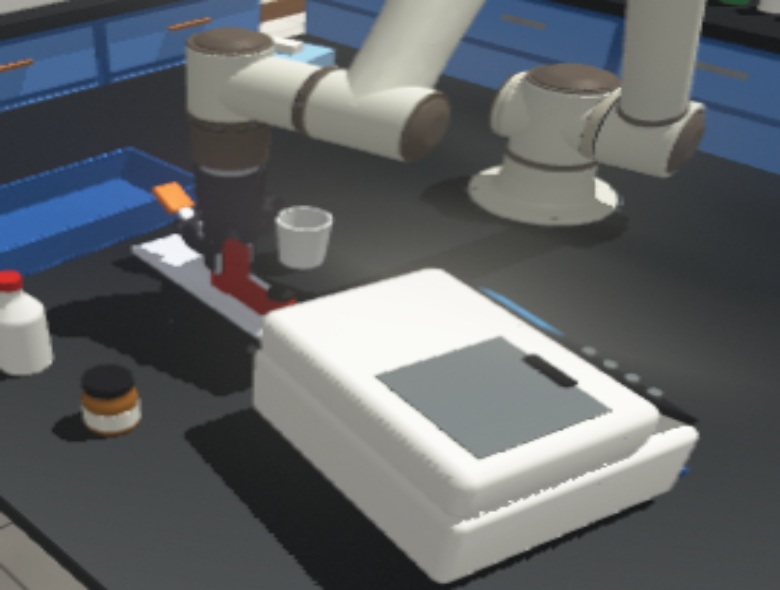

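The wrist link sits well above the bench. I'll work out its height before sliding.

```bash
python3 - <<'E'
from h import *
a=imaging.get_image('scene');np.set_printoptions(precision=1,suppress=True)
f=lambda x,y:(x/780*270+180,y/590*270+60)
s=arm.read_state();x,y=s['position'][:2]
for z in (150,200,250,300,350,400):
    p=proj(a,[x,y,z]);q=proj(a,[x+15,y+150,z]);g=lambda p:((p[0]-180)*780/270,(p[1]-60)*590/270)
    print(z,np.array(g(p)),np.array(g(q)))
E
```

```text
150 [228.7 212. ] [317.  262.8]
200 [228.7 181.7] [319.6 231.1]
250 [228.6 149.8] [322.4 197.6]
300 [228.6 116.1] [325.3 161.9]
350 [228.5  80.4] [328.4 123.9]
400 [228.5  42.6] [331.6  83.5]
```

Call:
arm_command:
  rows:
    - {"grip":0,"linear":[-5,0.5,2.5],"rot":[0,0,0]}
    - {"grip":0,"linear":[-20,1,2.5],"rot":[0,0,0]}
    - {"grip":0,"linear":[-40,1,2.5],"rot":[0,0,0]}
    - {"grip":0,"linear":[-60,1.5,2.5],"rot":[0,0,0]}
    - {"grip":0,"linear":[-78,1.5,2.5],"rot":[0,0,0]}
    - {"grip":0,"linear":[-92,1.5,2.5],"rot":[0,0,0]}
    - {"grip":0,"linear":[-100,1.5,2.5],"rot":[0,0,0]}
    - {"grip":0,"linear":[-100,1.5,2.5],"rot":[0,0,0]}

```text
clock: 9.15
position: [524.7, 35.0, 49.8]
ee_rot: [-0.671, 0.742, -0.0, 0.0]
contact_force: [-0.5, -0.8, -6.6]
gripper_width: 33.5
grasp_force: 61.9
```

```bash
python3 - <<'E'
from h import *
np.set_printoptions(precision=1,suppress=True)
a=imaging.get_image('scene');b=imaging.get_image('top')
for n in ['jack','jack_grip','saddle_top','handle_pad','lift_point']:
    x=models.tip_of(a,n);y=models.tip_of(b,n)
    print(n,x[:1],y[:1])
    if x and y: print(*tri(a,x[0]['pixel'],b,y[0]['pixel']))
print(arm.read_state()['position'])
go(525.7,34.8,46,1.4708+np.pi)
E
```

```text
jack [{'pixel': [277.2, 206.5], 'score': 0.7}] [{'pixel': [239.6, 208.5], 'score': 0.75}]
[523.4  28.5  10.2] 1.6547464381005441
jack_grip [{'pixel': [282.8, 192.6], 'score': 0.88}] [{'pixel': [234.3, 206.3], 'score': 0.74}]
[520.8  42.7  74.4] 8.91259160544125
saddle_top [] [{'pixel': [234.6, 207.2], 'score': 0.21}]
handle_pad [{'pixel': [257.0, 160.8], 'score': 0.75}] [{'pixel': [282.3, 205.7], 'score': 0.85}]
[514.9 -81.1 127.3] 4.145608098908426
lift_point [] [{'pixel': [281.4, 118.7], 'score': 0.28}]
[524.7  34.4  49.8]
lin [-0.5 -1.   3.8] rot [-0.  0. -0.] F [-0.7  0.3 -8. ] w 33.7 t 9.75
```

Call:
arm_command:
  rows:
    - {"grip":0,"linear":[-0.5,-0.5,1.5],"rot":[0,0,0]}
    - {"grip":0,"linear":[-0.5,-0.5,3],"rot":[0,0,0]}
    - {"grip":0,"linear":[-0.5,-0.5,4],"rot":[0,0,0]}
    - {"grip":0,"linear":[-0.5,-0.5,4],"rot":[0,0,0]}

```text
clock: 10.25
position: [525.3, 35.0, 46.5]
ee_rot: [-0.671, 0.742, -0.0, 0.0]
contact_force: [-1.6, 0.4, 1.6]
gripper_width: 33.6
grasp_force: 62.9
```

Call:
arm_command:
  rows:
    - {"grip":1,"linear":[0,0,0],"rot":[0,0,0]}
    - {"grip":1,"linear":[0,0,0],"rot":[0,0,0]}
    - {"grip":1,"linear":[0,0,0],"rot":[0,0,0]}
    - {"grip":1,"linear":[0,0,0],"rot":[0,0,0]}
    - {"grip":1,"linear":[0,0,0],"rot":[0,0,0]}
    - {"grip":1,"linear":[0,0,-40],"rot":[0,0,0]}
    - {"grip":1,"linear":[0,0,-90],"rot":[0,0,0]}
    - {"grip":1,"linear":[0,0,-120],"rot":[0,0,0]}
    - {"grip":1,"linear":[0,0,-130],"rot":[0,0,0]}

```text
clock: 11.38
position: [526.1, 35.3, 177.9]
ee_rot: [-0.671, 0.742, -0.001, 0.002]
contact_force: [0.9, 0.7, -0.8]
gripper_width: 86.0
grasp_force: 0.0
```

```bash
python3 - <<'E'
from h import *
np.set_printoptions(precision=1,suppress=True)
a=imaging.get_image('scene');b=imaging.get_image('top')
for n in ['jack_grip','handle_pad','lift_point']:
    x=models.tip_of(a,n);y=models.tip_of(b,n)
    print(n,x[:1],y[:1])
    if x and y: print(*tri(a,x[0]['pixel'],b,y[0]['pixel']))
phi=1.4708; O=np.array([525.7,34.8]);u=np.array([np.cos(phi),np.sin(phi)])
for p in(a,b): print('exp block top',proj(p,[*O,85]),'pad',proj(p,[*(O-113*u),115]))
print(arm.read_state()['position'])
c1=cv2.resize(b['frame'][160:260,170:320],(600,400));c2=cv2.resize(a['frame'][130:260,220:320],(190,247))
c=np.zeros((400,800,3),np.uint8);c[:,:600]=c1;c[:247,605:795]=c2;cv2.imwrite('pics/c3.png',c[...,::-1])
q=O-115*u;go(*q,140,phi+np.pi);
E
```

```text
jack_grip [{'pixel': [278.1, 193.6], 'score': 0.64}] [{'pixel': [236.4, 206.7], 'score': 0.8}]
[524.1  33.5  66.1] 2.0006053203051546
handle_pad [{'pixel': [257.7, 161.7], 'score': 0.79}] [{'pixel': [279.9, 206.0], 'score': 0.98}]
[515.1 -75.9 126.3] 2.1252881589468546
lift_point [] []
exp block top [278.5 189.2] pad [257.2 164.3]
exp block top [235.8 205.1] pad [280. 207.]
[524.6  34.8 174.5]
lin [114.9  -1.3  34.6] rot [ 0. -0. -0.] F [ 0.2 -0.2 -0.6] w 85.4 t 11.78
```

View pics/c3.png

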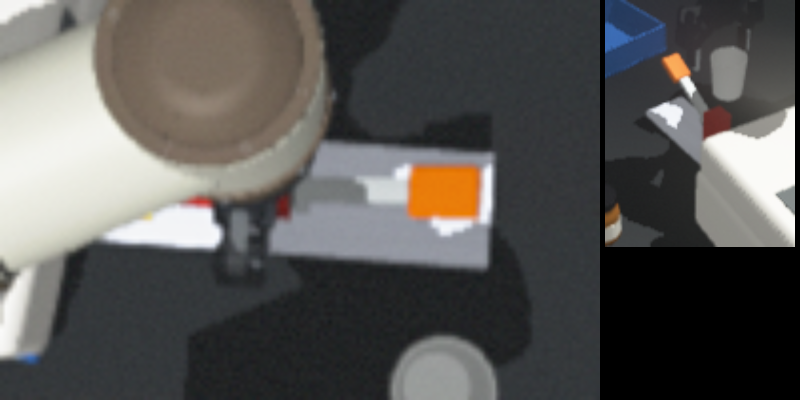

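The jack stands where planned, with the block and pad within about 2 mm of the predicted pixels, and it is released with the handle up. Next I'll shut the fingers above the pad.

Call:
arm_command:
  rows:
    - {"grip":0,"linear":[40,-0.5,0],"rot":[0,0,0]}
    - {"grip":0,"linear":[85,-1,0],"rot":[0,0,0]}
    - {"grip":0,"linear":[113,-1,0],"rot":[0,0,0]}
    - {"grip":0,"linear":[113,-1,15],"rot":[0,0,0]}
    - {"grip":0,"linear":[113,-1,30],"rot":[0,0,0]}
    - {"grip":0,"linear":[113,-1,34],"rot":[0,0,0]}
    - {"grip":0,"linear":[113,-1,34],"rot":[0,0,0]}
    - {"grip":0,"linear":[113,-1,34],"rot":[0,0,0]}

```text
clock: 12.78
position: [515.3, -77.0, 142.2]
ee_rot: [-0.671, 0.742, -0.0, 0.0]
contact_force: [-0.5, 0.7, -0.2]
gripper_width: -0.2
grasp_force: 0.0
```

```bash
python3 - <<'E'
from h import *
np.set_printoptions(precision=1,suppress=True)
phi=1.4708; O=np.array([525.7,34.8]);u=np.array([np.cos(phi),np.sin(phi)])
for d,z in((113,121),(123,95.5),(128,67)):go(*(O-d*u),z,phi+np.pi)
E
```

```text
lin [ 0.7  0.8 21.2] rot [-0.  0. -0.] F [-0.5  0.7 -0.2] w -0.2 t 12.78
lin [10.7  0.8 46.7] rot [-0.  0. -0.] F [-0.5  0.7 -0.2] w -0.2 t 12.78
lin [15.7  0.9 75.2] rot [-0.  0. -0.] F [-0.5  0.7 -0.2] w -0.2 t 12.78
```

Call:
arm_command:
  rows:
    - {"grip":0,"linear":[0.5,0.5,12],"rot":[0,0,0]}
    - {"grip":0,"linear":[1,0.5,21],"rot":[0,0,0]}
    - {"grip":0,"linear":[4,0.5,28],"rot":[0,0,0]}
    - {"grip":0,"linear":[6.5,0.5,35],"rot":[0,0,0]}
    - {"grip":0,"linear":[9,0.5,42],"rot":[0,0,0]}
    - {"grip":0,"linear":[10.5,0.5,47],"rot":[0,0,0]}

```text
clock: 13.52
position: [513.3, -88.4, 94.6]
ee_rot: [-0.67, 0.742, -0.0, -0.0]
contact_force: [-0.7, -2.1, 4.0]
gripper_width: -0.1
grasp_force: 1.8
```

Call:
arm_command:
  rows:
    - {"grip":0,"linear":[1.5,0,7],"rot":[0,0,0]}
    - {"grip":0,"linear":[3,0,14],"rot":[0,0,0]}
    - {"grip":0,"linear":[4,0,20],"rot":[0,0,0]}
    - {"grip":0,"linear":[5,0,25],"rot":[0,0,0]}
    - {"grip":0,"linear":[5,0,29],"rot":[0,0,0]}
    - {"grip":0,"linear":[5,0,29],"rot":[0,0,0]}
    - {"grip":0,"linear":[5,0,29],"rot":[0,0,0]}

```text
clock: 14.4
position: [513.0, -93.4, 67.3]
ee_rot: [-0.671, 0.742, -0.001, -0.0]
contact_force: [-4.0, -2.1, 13.8]
gripper_width: 0.0
grasp_force: 6.8
```

```bash
python3 - <<'E'
from h import *
np.set_printoptions(precision=1,suppress=True)
a=imaging.get_image('scene');b=imaging.get_image('top')
for n in ['jack_grip','handle_pad','lift_point']:
    x=models.tip_of(a,n);y=models.tip_of(b,n)
    print(n,x[:1],y[:1])
    if x and y: print(*tri(a,x[0]['pixel'],b,y[0]['pixel']))
s=arm.read_state();print(s['position'],s['contact_force'])
c1=cv2.resize(b['frame'][160:260,170:320],(600,400));c2=cv2.resize(a['frame'][130:260,220:320],(190,247))
c=np.zeros((400,800,3),np.uint8);c[:,:600]=c1;c[:247,605:795]=c2;cv2.imwrite('pics/c4.png',c[...,::-1])
E
```

```text
jack_grip [{'pixel': [281.3, 194.2], 'score': 0.67}] []
handle_pad [{'pixel': [252.1, 172.0], 'score': 0.55}] [{'pixel': [371.3, 198.6], 'score': 0.3}]
[ 487.4 -263.6   12.8] 176.34742224244079
lift_point [] []
[513.  -93.4  67.3] [-4.9 -2.1 13.5]
```

View pics/c4.png

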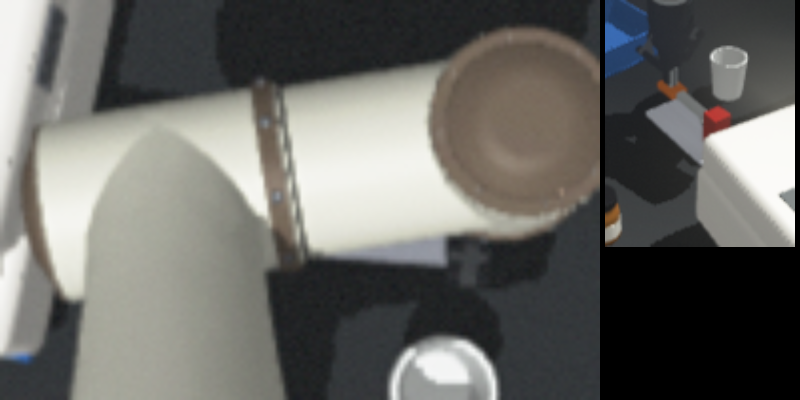

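The trial stroke reached about 0.49 rad with a loaded push of about 14 N, and the handle is visibly level in the small scene panel. Now I'll let it come up along the same arc.

Call:
arm_command:
  rows:
    - {"grip":0,"linear":[-1,0,-6],"rot":[0,0,0]}
    - {"grip":0,"linear":[-2,0,-13],"rot":[0,0,0]}
    - {"grip":0,"linear":[-3.5,0,-21],"rot":[0,0,0]}
    - {"grip":0,"linear":[-5,0,-29],"rot":[0,0,0]}
    - {"grip":0,"linear":[-8,0,-37],"rot":[0,0,0]}
    - {"grip":0,"linear":[-12,0,-46],"rot":[0,0,0]}
    - {"grip":0,"linear":[-15,-0.5,-56],"rot":[0,0,0]}
    - {"grip":0,"linear":[-15.5,-0.5,-75],"rot":[0,0,0]}
    - {"grip":0,"linear":[-15.5,-0.5,-90],"rot":[0,0,0]}
    - {"grip":0,"linear":[-15.5,-0.5,-90],"rot":[0,0,0]}

```text
clock: 16.05
position: [515.4, -77.3, 156.8]
ee_rot: [-0.671, 0.742, -0.001, 0.001]
contact_force: [-0.2, -0.9, -0.9]
gripper_width: 0.5
grasp_force: 0.0
```

```bash
python3 - <<'E'
from h import *
np.set_printoptions(precision=1,suppress=True)
a=imaging.get_image('scene');b=imaging.get_image('top')
for n in ['jack_grip','handle_pad','lift_point','instrument']:
    x=models.tip_of(a,n);y=models.tip_of(b,n)
    print(n,x[:1],y[:1])
    if x and y: print(*tri(a,x[0]['pixel'],b,y[0]['pixel']))
s=arm.read_state();print(s['position'],s['contact_force'])
c1=cv2.resize(b['frame'][160:260,170:320],(600,400));c2=cv2.resize(a['frame'][130:260,220:320],(190,247))
c=np.zeros((400,800,3),np.uint8);c[:,:600]=c1;c[:247,605:795]=c2;cv2.imwrite('pics/c5.png',c[...,::-1])
E
```

```text
jack_grip [{'pixel': [278.8, 193.4], 'score': 0.95}] []
handle_pad [{'pixel': [254.5, 164.2], 'score': 0.73}] []
lift_point [] [{'pixel': [279.9, 117.3], 'score': 0.27}]
instrument [] [{'pixel': [235.3, 205.7], 'score': 0.64}]
[514.7 -77.6 155.5] [ 0.3 -0.5  0.3]
```

View pics/c5.png

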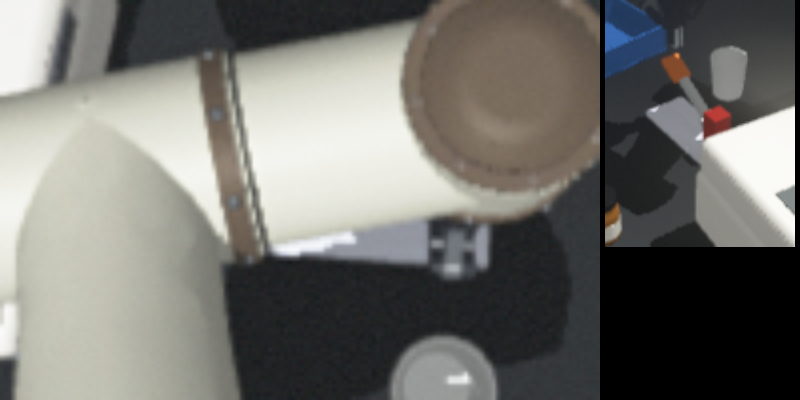

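The handle is back up and the plate hasn't visibly moved. I'll press a second time along the same arc.

Call:
arm_command:
  rows:
    - {"grip":0,"linear":[0.5,0.5,20],"rot":[0,0,0]}
    - {"grip":0,"linear":[1,0.5,34],"rot":[0,0,0]}
    - {"grip":0,"linear":[4,0.5,42],"rot":[0,0,0]}
    - {"grip":0,"linear":[7,0.5,50],"rot":[0,0,0]}
    - {"grip":0,"linear":[10.5,0.5,60],"rot":[0,0,0]}
    - {"grip":0,"linear":[12,0.5,67],"rot":[0,0,0]}
    - {"grip":0,"linear":[13.5,0.5,74],"rot":[0,0,0]}
    - {"grip":0,"linear":[14.5,0.5,80],"rot":[0,0,0]}
    - {"grip":0,"linear":[15.5,0.5,86],"rot":[0,0,0]}
    - {"grip":0,"linear":[15.5,0.5,90],"rot":[0,0,0]}

```text
clock: 17.8
position: [512.9, -93.8, 67.2]
ee_rot: [-0.671, 0.742, -0.001, -0.0]
contact_force: [-4.0, -3.7, 14.3]
gripper_width: -0.1
grasp_force: 7.4
```

Call:
arm_command:
  rows:
    - {"grip":0,"linear":[0,0,1],"rot":[0,0,0]}
    - {"grip":0,"linear":[0,0,1],"rot":[0,0,0]}
    - {"grip":0,"linear":[0,0,1],"rot":[0,0,0]}
    - {"grip":0,"linear":[0,0,1],"rot":[0,0,0]}
    - {"grip":0,"linear":[0,0,1],"rot":[0,0,0]}
    - {"grip":0,"linear":[0,0,1],"rot":[0,0,0]}

```text
clock: 18.55
position: [512.9, -93.8, 66.5]
ee_rot: [-0.671, 0.742, -0.001, -0.0]
contact_force: [-4.9, -3.7, 14.3]
gripper_width: 0.1
grasp_force: 7.2
```

```bash
python3 - <<'E'
from h import *
a=imaging.get_image('scene')
print([models.tip_of(a,n)[:1] for n in('jack_grip','handle_pad')])
s=arm.read_state();print(s['position'],s['contact_force'],s['grasp_force'])
cv2.imwrite('pics/c6.png',cv2.resize(a['frame'][130:230,210:330],(720,600),interpolation=2)[...,::-1])
E
```

```text
[[{'pixel': [278.3, 194.6], 'score': 0.69}], [{'pixel': [252.0, 172.4], 'score': 0.46}]]
[512.92720515 -93.8343073   66.51211526] [-5.04017219 -3.05990911 13.94346848] 7.239823127165437
```

View pics/c6.png

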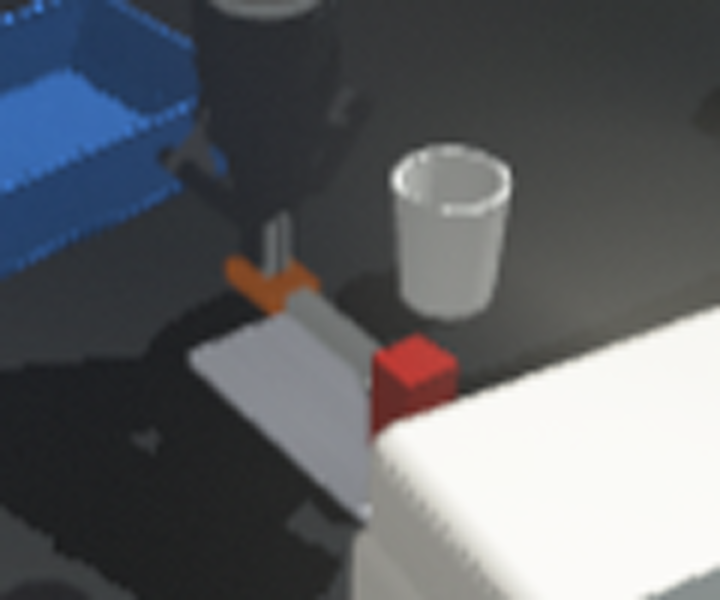

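The fingertips hold the orange grip down at about (270,275). The handle is level, the plate is flat, and the push is a steady 14 N. I'll hand it in.

```bash
python3 -c "
from bench import job
print(job.job_done())"
```

```text
the job is handed in; nothing more can be done
None
```

I handed the job in at about 18.6 s, with the jack under the lug, the trial stroke done, and the handle held down a second time at about 0.49 rad with a steady 14 N push; the lug's rise and the saddle centring are inferred from force and position rather than seen, and no verdict came back.

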